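# Put the desk supplies away in the case that has room

## Task

Two latched stationery cases stand on the desk: the one with the glass paperweight on its lid is full, so leave it shut and latched; use the one with the red pencil sharpener on its lid. First set the sharpener down on the desk, then swing that case's latch lever right out, open its lid wide so that it stays open, and put the sharpener and every eraser and wooden stamp lying about into the case; finally close the lid fully and swing the latch back over it. Never lift a lid while its latch is over it or swing the latch back while the lid is up, and leave everything else where it stands.

Things in the scene. Friction and masses are not known exactly. Their poses are not given: they have to be found in the camera images.
- case_l: the left (+y) stationery case: fixed grey plastic box, 140 (x) x 160 (y) x 70 mm, walls and floor 4 mm, inside 132 x 152 x 66 mm deep; origin at the centre of its underside on the desk, z up, x from its front (latch side, towards the robot) to its rear hinge; it does not move, but place and yaw (up to 0.12 rad) vary. Both cases are alike but mirrored (latch on the outer side).
- lid_l (a joint): angle of the left (+y) case's lid: 0 closed, grows as it swings up and back, stop at 1.9 rad. Plate 142 x 162 x 8 mm, its top 78 mm above the desk when closed; hinge line along the case's y at case x = +70, z = 74 mm. Stiff hinge (0.25 N m friction, lid 150 g): it stays where it is left.
- handle_l (a point): centre of the T-handle of the left (+y) lid: a horizontal aluminium rod 16 mm in diameter and 36 mm long along the case's y, on a thin stem (10 x 14 mm); 115 mm in front of the hinge line, and 26 mm above the lid's upper face (104 mm above the desk when closed). It can be pinched on its two ends, in which it turns as the lid swings. The point turns with the lid.
- latch_l (a joint): angle of the left (+y) case's latch lever about its upright pin: 0 = pointing to the rear over the lid's front edge (latched; starts at 0 to 0.12), grows as it swings left, outwards (counter-clockwise from above); at 1.57 it points along the case's +y, clear of the lid; stop at 1.7 rad. Friction 0.06 N m: stays where it is left.
- pin_l (a point): the latch pin of the left (+y) case, at the underside of the lever's flat steel bar, 80 mm above the desk, at case x = -83, y = +55 mm. The bar is 14 mm wide and 6 mm thick and reaches 50 mm beyond the pin and 10 mm behind it.
- post_l (a point): top of the upright round finger post on the left (+y) latch lever: 12 mm in diameter, standing 34 mm above the bar (from 86 to 120 mm above the desk), 40 mm from the pin. Origin at its top centre, on its axis.
- case_r: the right (-y) stationery case: fixed grey plastic box, 140 (x) x 160 (y) x 70 mm, walls and floor 4 mm, inside 132 x 152 x 66 mm deep; origin at the centre of its underside on the desk, z up, x from its front (latch side, towards the robot) to its rear hinge; it does not move, but place and yaw (up to 0.12 rad) vary. Both cases are alike but mirrored (latch on the outer side).
- lid_r (a joint): angle of the right (-y) case's lid: 0 closed, grows as it swings up and back, stop at 1.9 rad. Plate 142 x 162 x 8 mm, its top 78 mm above the desk when closed; hinge line along the case's y at case x = +70, z = 74 mm. Stiff hinge (0.25 N m friction, lid 150 g): it stays where it is left.
- handle_r (a point): centre of the T-handle of the right (-y) lid: a horizontal aluminium rod 16 mm in diameter and 36 mm long along the case's y, on a thin stem (10 x 14 mm); 115 mm in front of the hinge line, and 26 mm above the lid's upper face (104 mm above the desk when closed). It can be pinched on its two ends, in which it turns as the lid swings. The point turns with the lid.
- latch_r (a joint): angle of the right (-y) case's latch lever about its upright pin: 0 = pointing to the rear over the lid's front edge (latched; starts at 0 to 0.12), grows as it swings right, outwards (clockwise from above); at 1.57 it points along the case's -y, clear of the lid; stop at 1.7 rad. Friction 0.06 N m: stays where it is left.
- pin_r (a point): the latch pin of the right (-y) case, at the underside of the lever's flat steel bar, 80 mm above the desk, at case x = -83, y = -55 mm. The bar is 14 mm wide and 6 mm thick and reaches 50 mm beyond the pin and 10 mm behind it.
- post_r (a point): top of the upright round finger post on the right (-y) latch lever: 12 mm in diameter, standing 34 mm above the bar (from 86 to 120 mm above the desk), 40 mm from the pin. Origin at its top centre, on its axis.
- sharpener: red plastic pencil sharpener with a round twist cap: square body 30 x 30 x 22 mm, cap 29 mm in diameter on top, 32 mm tall in all, 30 g; origin at the centre of its underside, z towards the cap. Starts upright on the lid of one of the two cases.
- eraser1: white block eraser in a cardboard sleeve, 55 (x) x 24 (y) x 18 mm (z), about 30 g, origin at the centre of its underside; lies loose between the cases; may be absent
- eraser2: white block eraser in a cardboard sleeve, 55 (x) x 24 (y) x 18 mm (z), about 30 g, origin at the centre of its underside; lies loose between the cases; may be absent
- eraser3: white block eraser in a cardboard sleeve, 55 (x) x 24 (y) x 18 mm (z), about 30 g, origin at the centre of its underside; lies loose between the cases; may be absent
- stamp1: small wooden hand stamp: block 40 (x) x 24 (y) x 14 mm with a turned knob 18 mm in diameter on top, 30 mm tall in all, about 30 g, origin at the centre of its underside, z towards the knob; stands loose between the cases; may be absent
- stamp2: small wooden hand stamp: block 40 (x) x 24 (y) x 14 mm with a turned knob 18 mm in diameter on top, 30 mm tall in all, about 30 g, origin at the centre of its underside, z towards the knob; stands loose between the cases; may be absent
- paperweight: glass dome paperweight, 58 mm in diameter, 37 mm tall, 250 g, origin at the centre of its underside; stands on the lid of the case that is to be left alone
- pot: terracotta pot with a small plant, 48 mm in diameter at the rim, 36 mm tall with leaves to about 57 mm, among the erasers and stamps; bystander. Origin at the centre of its underside
- highlighter: flat yellow highlighter with a black cap, 113 x 24 x 15 mm, long along its x, lying on the desk behind the erasers and stamps; bystander. Origin near the middle of its underside
- mug: white mug, 80 mm in diameter, 80 mm tall, beside the left case; bystander
- stapler: black stapler, 140 x 36 x 45 mm, beside the right case; bystander
Mind the look-alikes: they are no part of the job. Leave any turquoise look-alike of the case_l alone. Leave any blue look-alike of the case_r alone.

How it is judged:
On the way, in this order (a step that is already met when the one before it is completed fails the run):
1. the sharpener is off the lid and down on the desk, that case's lid still shut (height (world z) of sharpener below 0.05 m and ((horizontal distance between paperweight and case_r below 0.12 m and value of joint lid_l below 0.1 rad) or (horizontal distance between paperweight and case_l below 0.12 m and value of joint lid_r below 0.1 rad))), for 0.2 s.
2. the latch of the case without the paperweight is swung out (past 1.2 rad), its lid still shut (((horizontal distance between paperweight and case_r below 0.12 m and value of joint latch_l above 1.2 rad and value of joint lid_l below 0.1 rad) or (horizontal distance between paperweight and case_l below 0.12 m and value of joint latch_r above 1.2 rad and value of joint lid_r below 0.1 rad))), for 0.2 s.
3. its lid stands wide open (past 1.3 rad) (((horizontal distance between paperweight and case_r below 0.12 m and value of joint lid_l above 1.3 rad) or (horizontal distance between paperweight and case_l below 0.12 m and value of joint lid_r above 1.3 rad))), for 0.2 s.
4. the sharpener and all erasers and stamps lie at rest inside that case (((horizontal distance between paperweight and case_r below 0.12 m and (x of sharpener in the frame of case_l between -0.066 and 0.066 m and y of sharpener in the frame of case_l between -0.076 and 0.076 m and z of sharpener in the frame of case_l below 0.072 m and linear speed of sharpener below 0.05 m/s) and (x of eraser1 in the frame of case_l between -0.066 and 0.066 m and y of eraser1 in the frame of case_l between -0.076 and 0.076 m and z of eraser1 in the frame of case_l below 0.072 m and linear speed of eraser1 below 0.05 m/s) and (x of eraser2 in the frame of case_l between -0.066 and 0.066 m and y of eraser2 in the frame of case_l between -0.076 and 0.076 m and z of eraser2 in the frame of case_l below 0.072 m and linear speed of eraser2 below 0.05 m/s) and (x of eraser3 in the frame of case_l between -0.066 and 0.066 m and y of eraser3 in the frame of case_l between -0.076 and 0.076 m and z of eraser3 in the frame of case_l below 0.072 m and linear speed of eraser3 below 0.05 m/s) and (x of stamp1 in the frame of case_l between -0.066 and 0.066 m and y of stamp1 in the frame of case_l between -0.076 and 0.076 m and z of stamp1 in the frame of case_l below 0.072 m and linear speed of stamp1 below 0.05 m/s) and (x of stamp2 in the frame of case_l between -0.066 and 0.066 m and y of stamp2 in the frame of case_l between -0.076 and 0.076 m and z of stamp2 in the frame of case_l below 0.072 m and linear speed of stamp2 below 0.05 m/s)) or (horizontal distance between paperweight and case_l below 0.12 m and (x of sharpener in the frame of case_r between -0.066 and 0.066 m and y of sharpener in the frame of case_r between -0.076 and 0.076 m and z of sharpener in the frame of case_r below 0.072 m and linear speed of sharpener below 0.05 m/s) and (x of eraser1 in the frame of case_r between -0.066 and 0.066 m and y of eraser1 in the frame of case_r between -0.076 and 0.076 m and z of eraser1 in the frame of case_r below 0.072 m and linear speed of eraser1 below 0.05 m/s) and (x of eraser2 in the frame of case_r between -0.066 and 0.066 m and y of eraser2 in the frame of case_r between -0.076 and 0.076 m and z of eraser2 in the frame of case_r below 0.072 m and linear speed of eraser2 below 0.05 m/s) and (x of eraser3 in the frame of case_r between -0.066 and 0.066 m and y of eraser3 in the frame of case_r between -0.076 and 0.076 m and z of eraser3 in the frame of case_r below 0.072 m and linear speed of eraser3 below 0.05 m/s) and (x of stamp1 in the frame of case_r between -0.066 and 0.066 m and y of stamp1 in the frame of case_r between -0.076 and 0.076 m and z of stamp1 in the frame of case_r below 0.072 m and linear speed of stamp1 below 0.05 m/s) and (x of stamp2 in the frame of case_r between -0.066 and 0.066 m and y of stamp2 in the frame of case_r between -0.076 and 0.076 m and z of stamp2 in the frame of case_r below 0.072 m and linear speed of stamp2 below 0.05 m/s)))), for 0.2 s.
At the end, for the whole second after the job is handed in: The sharpener and every eraser and stamp present lie at rest inside the case without the paperweight; both lids are shut (within 0.07 rad) and both latches are over their lids (within 0.3 rad of straight); the paperweight is still on its lid (((horizontal distance between paperweight and case_r below 0.12 m and (x of sharpener in the frame of case_l between -0.066 and 0.066 m and y of sharpener in the frame of case_l between -0.076 and 0.076 m and z of sharpener in the frame of case_l below 0.072 m and linear speed of sharpener below 0.05 m/s) and (x of eraser1 in the frame of case_l between -0.066 and 0.066 m and y of eraser1 in the frame of case_l between -0.076 and 0.076 m and z of eraser1 in the frame of case_l below 0.072 m and linear speed of eraser1 below 0.05 m/s) and (x of eraser2 in the frame of case_l between -0.066 and 0.066 m and y of eraser2 in the frame of case_l between -0.076 and 0.076 m and z of eraser2 in the frame of case_l below 0.072 m and linear speed of eraser2 below 0.05 m/s) and (x of eraser3 in the frame of case_l between -0.066 and 0.066 m and y of eraser3 in the frame of case_l between -0.076 and 0.076 m and z of eraser3 in the frame of case_l below 0.072 m and linear speed of eraser3 below 0.05 m/s) and (x of stamp1 in the frame of case_l between -0.066 and 0.066 m and y of stamp1 in the frame of case_l between -0.076 and 0.076 m and z of stamp1 in the frame of case_l below 0.072 m and linear speed of stamp1 below 0.05 m/s) and (x of stamp2 in the frame of case_l between -0.066 and 0.066 m and y of stamp2 in the frame of case_l between -0.076 and 0.076 m and z of stamp2 in the frame of case_l below 0.072 m and linear speed of stamp2 below 0.05 m/s)) or (horizontal distance between paperweight and case_l below 0.12 m and (x of sharpener in the frame of case_r between -0.066 and 0.066 m and y of sharpener in the frame of case_r between -0.076 and 0.076 m and z of sharpener in the frame of case_r below 0.072 m and linear speed of sharpener below 0.05 m/s) and (x of eraser1 in the frame of case_r between -0.066 and 0.066 m and y of eraser1 in the frame of case_r between -0.076 and 0.076 m and z of eraser1 in the frame of case_r below 0.072 m and linear speed of eraser1 below 0.05 m/s) and (x of eraser2 in the frame of case_r between -0.066 and 0.066 m and y of eraser2 in the frame of case_r between -0.076 and 0.076 m and z of eraser2 in the frame of case_r below 0.072 m and linear speed of eraser2 below 0.05 m/s) and (x of eraser3 in the frame of case_r between -0.066 and 0.066 m and y of eraser3 in the frame of case_r between -0.076 and 0.076 m and z of eraser3 in the frame of case_r below 0.072 m and linear speed of eraser3 below 0.05 m/s) and (x of stamp1 in the frame of case_r between -0.066 and 0.066 m and y of stamp1 in the frame of case_r between -0.076 and 0.076 m and z of stamp1 in the frame of case_r below 0.072 m and linear speed of stamp1 below 0.05 m/s) and (x of stamp2 in the frame of case_r between -0.066 and 0.066 m and y of stamp2 in the frame of case_r between -0.076 and 0.076 m and z of stamp2 in the frame of case_r below 0.072 m and linear speed of stamp2 below 0.05 m/s))) and value of joint each of lid_l, lid_r below 0.07 rad and value of joint each of latch_l, latch_r below 0.3 rad and height (world z) of paperweight above 0.07 m); the robot touches nothing.
It fails at once if the case under the paperweight is unlatched or opened ((horizontal distance between paperweight and case_l below 0.12 m and (value of joint lid_l above 0.15 rad or value of joint latch_l above 0.6 rad)) or (horizontal distance between paperweight and case_r below 0.12 m and (value of joint lid_r above 0.15 rad or value of joint latch_r above 0.6 rad))).
It fails at once if a lid is up while its latch is in over the lid's edge (latch under 0.7 rad, lid over 0.15 rad) ((value of joint lid_l above 0.15 rad and value of joint latch_l below 0.7 rad) or (value of joint lid_r above 0.15 rad and value of joint latch_r below 0.7 rad)).
It fails at once if the paperweight, plant pot, highlighter, mug or stapler is moved more than 40 mm (distance of any of paperweight, pot, highlighter, mug, stapler from where it was at the start of the episode above 0.04 m).
Of eraser1, eraser2, eraser3, stamp1, stamp2 only 2 to 4 are there at a start; the rules pass over those that are not, and their reading is None.
At some moment in a run one of eraser1, eraser2, eraser3, stamp1, stamp2 may be knocked a few centimetres aside while the robot is not near it.
Once in a run the grip may slacken for a moment while it holds something.
It also fails if it takes over 210 s, if anything falls off the work surface, if the arm or the gripper's body presses on something with over 40 N, if the wrist force passes 120 N, or if a joint passes its speed limit or range.

## Robot

A 6-joint arm with a two-finger parallel gripper is mounted at the origin on the work surface. World frame = base frame: x ahead of the robot, y to its left, z up, the work surface at z = 0. Lengths are in m, angles in rad, forces in N, time in s.
With the tool pointing down it reaches from about 0.25 to 0.775 m from the base axis. Payload 4 kg.
Tool frame: the origin (TCP) lies midway between the tips of the shut fingers; the grasp point (between the pads) lies 19 mm behind it; z points along the fingers, y is the line along which they close (so a half turn about z gives the same grasp; the last joint's range is limited). The gripper opens to 94 mm and grips with 3 to 60 N. Pads are 16 mm wide; open, the fingers measure 119 mm over their backs; the gripper's body (75 mm by 177 mm) begins 78 mm behind the grasp point.
Start: joints at [-1.221, 0.087, 1.371, -0, 1.684, -0.103], TCP at [0.241, -0.495, 0.206] pointing down, gripper open.
Joint ranges: [-3.1, 3.1], [-0.76, 2.03], [0.27, 2.55], [-1.08, 4.22], [0.17, 2.65], [-2.57, 2.57]. Speed limits (rad/s): [2.79, 2.79, 3.14, 3.14, 3.14, 3.14].

## Interface

Orientations are given as a unit quaternion [x, y, z, w].
In Python, from station import manip gives the robot as it stands. The module is installed in compiled form; this text tells all that it offers.
- The arm moves only by the tool jog_arm, never from a script. Its argument "targets" is text: rows parted by semicolons, each of 7 numbers parted by spaces: the opening, from 0 (shut) to 1 (fully open), then the shift along the tool's x, y, z in units of 1000 mm (1.0 is 1000 mm), then the turn, a rotation vector about the tool's x, y, z in units of 45 degrees (1.0 is 45 degrees). In form: gripper x y z wx wy wz; .... A call has 1 to 12 rows; each row shifts and turns the commanded pose from where the row before left it, along the tool's axes as they then stand; what a row does not reach is not made up. A row lasts 1/8 s, in which the tool goes at most 62.5 mm and 10.7 degrees, less where a joint would pass 70% of its speed; a pose out of reach is approached as far as the arm can. A call with a number of a shift or a turn outside -1 to 1 is refused whole. A call with a gripper value outside its range is refused whole. The fingers move at their own pace and stop on an object; "squeeze" is the grip in N (left out, the last holds). Time passes only in rows, so rows that do not move let the fingers close. It gives the time, the measured TCP pose, the force, the opening and the grip force at its end, in the units of the state.
- manip.get_obs(): the state, without advancing time (a new reading comes with each control period).
- manip.camera(name): name is "scene" or "top" or "wrist"; returns the picture (384x512x3 uint8, red, green, blue); there is no depth.
- manip.camera_info(name): a dict with "K" (3x3 intrinsics, pixels), "k1" (the pictures are not rectified: a ray, as slopes to the right and down, at radius r is drawn at 1 + k1 r^2 times it, then the intrinsics apply), "position" and "attitude" of the camera in the world; the wrist camera has in their place "mount" (4x4, takes a point from camera to tool coordinates, whose origin is the TCP and whose axes are the flange's). Camera axes: x right, y down, z forward; pixel columns grow to the right and rows downward; lengths in m; the calibration is good to about 2 mm. A picture is of the moment at which its call begins: read the wrist's pose just before it. camera_info takes no time and is no camera call.
- manip.hand_in(): hands the job in; it is judged then, once.
Trained networks look in the newest picture that a camera, given by its name, has taken for a name from the list of things; names that differ only in an ending like _2 or _b are one class to them, and where a whole thing is asked for, a point or a joint stands for the part that bears it (a point fixed in the world has none). Each returns a list of dicts, best first, with "score" (0 to 1); they miss things now and then, are a little off and sometimes report something else, mostly with a low value. They report only what shows in the picture. A call takes as long as a camera call. They do not tell look-alikes from the thing itself.
- manip.recognise(camera, name): "rect" ([left, top, right, bottom] in pixels, round what is visible of it).
- manip.spot_point(camera, name): "location" ([column, row] in pixels: a listed point, or the origin of a listed thing).
The state is a dict: "t": time; "joints": joint angles; "qvel": joint speeds; "effort": joint torques, N m; "ee_pos": TCP position; "ee_rot": TCP orientation; "force": force on the tool from outside, world axes, zero at the start; "wrist_torque": the same for the moment, N m; "opening": finger opening in m; "grasp_force": force on a finger pad.
Only numpy, scipy, OpenCV 4.12 (cv2) and the standard library are available. Lean on these libraries where they do the work, as an engineer would, in place of code of your own. Each camera call takes 0.05 s, during which the arm holds its last target. There are 200 camera calls.

## Working session

There is one attempt and no reset: what is moved stays moved. The work goes in short steps, Python scripts to look and compute and a tool call to move; the robot and the scene stay as the last step left them, time stands still between calls to the robot, and variables do not carry over. Pictures are saved under pics/ and viewed, at most 14 in all, crops included, and the job is handed in when it is done.

Besides the shell and the picture viewer there is one more tool, called by a JSON object that holds its "method" and its "body". jog_arm: Moves the arm, as the interface text tells. Its arguments: {"type":"object","properties":{"targets":{"type":"string"},"squeeze":{"type":"number"}},"required":["targets"]}

```bash
mkdir -p pics; python3 - <<'E'
from station import manip
import cv2,numpy as np
o=manip.get_obs();print({k:np.round(v,3).tolist() for k,v in o.items()})
for c in ["scene","top","wrist"]:
    im=manip.camera(c);cv2.imwrite(f"pics/{c}0.png",im[:,:,::-1])
    i=manip.camera_info(c);print(c,{k:np.round(v,4).tolist() for k,v in i.items()})
a=cv2.imread("pics/top0.png");b=cv2.imread("pics/scene0.png")
cv2.imwrite("pics/top0b.png",cv2.resize(a,(800,600),interpolation=cv2.INTER_CUBIC))
E
```

```text
{'t': 0.0, 'joints': [-1.221, 0.088, 1.372, 0.0, 1.684, -0.103], 'qvel': [-0.002, 0.001, -0.001, -0.0, -0.001, 0.0], 'effort': [0.0, -34.018, -30.243, 0.072, 0.033, -0.0], 'ee_pos': [0.24, -0.494, 0.204], 'ee_rot': [0.974, 0.224, -0.0, -0.001], 'force': [-0.064, 0.777, -0.724], 'wrist_torque': [-0.041, 0.027, 0.017], 'grasp_force': 0.0, 'opening': 0.094}
scene {'K': [[378.5184, 0.0, 262.2484], [0.0, 378.5184, 187.5556], [0.0, 0.0, 1.0]], 'k1': -0.1108, 'position': [1.0264, -0.4768, 1.0301], 'attitude': [0.8701, 0.358, -0.1196, -0.317]}
top {'K': [[349.9227, 0.0, 254.3624], [0.0, 349.9227, 187.9038], [0.0, 0.0, 1.0]], 'k1': -0.0405, 'position': [0.4688, 0.0778, 1.1292], 'attitude': [-0.6963, 0.7175, -0.0157, 0.0086]}
wrist {'K': [[331.8811, 0.0, 251.5813], [0.0, 331.8811, 193.913], [0.0, 0.0, 1.0]], 'k1': 0.0104, 'mount': [[0.0003, -0.96, -0.2799, 0.0819], [1.0, 0.0004, -0.0003, 0.0002], [0.0004, -0.2799, 0.96, -0.1798], [0.0, 0.0, 0.0, 1.0]]}
```

View pics/top0b.png

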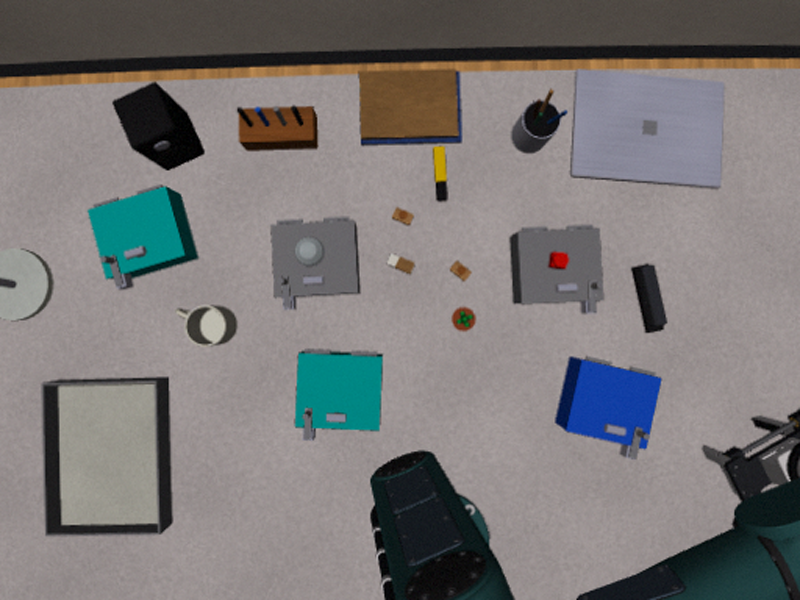

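View pics/scene0.png

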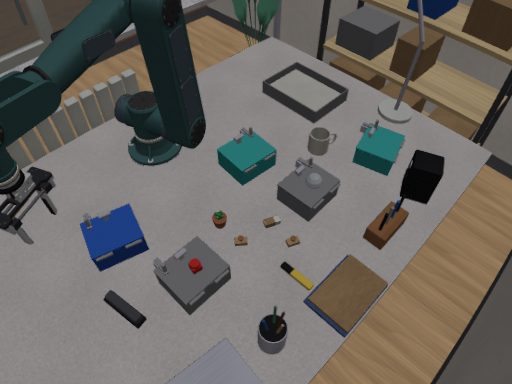

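The top view shows the paperweight on the left grey case (308,250 in the 800-px picture) and the sharpener on the right grey case (558,260). One eraser is at (401,263), with stamps at (402,215) and (460,270), the pot at (463,319) and the highlighter at (440,172). The turquoise and blue cases are look-alikes.

```bash
cat > h.py <<'E'
from station import manip
import cv2,numpy as np
from scipy.spatial.transform import Rotation as R
def cam(c,o=None):
    i=manip.camera_info(c)
    if c=="wrist":
        o=o or manip.get_obs();T=np.eye(4);T[:3,:3]=R.from_quat(o["ee_rot"]).as_matrix();T[:3,3]=o["ee_pos"]
        M=T@np.array(i["mount"]);return i,M[:3,:3],M[:3,3]
    return i,R.from_quat(i["attitude"]).as_matrix(),np.array(i["position"])
def unproj(c,px,z,o=None):
    i,Rm,p=cam(c,o);K=np.array(i["K"])
    px=np.atleast_2d(px).astype(float)
    d=(px-K[:2,2])/[K[0,0],K[1,1]];s=d.copy()
    for _ in range(10): s=d/(1+i["k1"]*(s**2).sum(1,keepdims=True))
    v=np.c_[s,np.ones(len(s))]@Rm.T
    return p+v*((z-p[2])/v[:,2:])
def proj(c,P,o=None):
    i,Rm,p=cam(c,o);K=np.array(i["K"]);q=(np.atleast_2d(P)-p)@Rm
    s=q[:,:2]/q[:,2:];s=s*(1+i["k1"]*(s**2).sum(1,keepdims=True));return s*[K[0,0],K[1,1]]+K[:2,2]
def snap(c,name,crop=None,scale=1):
    o=manip.get_obs();im=manip.camera(c)[:,:,::-1].copy()
    cv2.imwrite(f"pics/{name}_raw.png",im)
    if crop: x0,y0,x1,y1=crop;im=im[y0:y1,x0:x1]
    cv2.imwrite(f"pics/{name}.png",cv2.resize(im,None,fx=scale,fy=scale,interpolation=cv2.INTER_CUBIC));return o
def totool(dw,o=None):
    o=o or manip.get_obs();return R.from_quat(o["ee_rot"]).inv().apply(dw)
E
python3 - <<'E'
from h import *
zs=dict(case_r=0,handle_r=.104,pin_r=.08,post_r=.12,sharpener=.078,eraser1=0,stamp1=0,pot=0,highlighter=0,case_l=0,handle_l=.104,post_l=.12)
for c in ["top","scene"]:
  manip.camera(c)
  for n,z in zs.items():
    for d in manip.spot_point(c,n)[:4]:
        print(c,n,round(d["score"],2),np.round(d["location"]),np.round(unproj(c,d["location"],z)[0][:2],3))
E
```

```text
top case_r 0.91 [ 98. 151.] [0.644 0.572]
top case_r 0.76 [221. 245.] [0.328 0.18 ]
top case_r 0.72 [351. 171.] [ 0.552 -0.249]
top case_r 0.64 [384. 253.] [ 0.283 -0.347]
top handle_r 0.81 [360. 183.] [ 0.509 -0.245]
top handle_r 0.77 [ 85. 160.] [0.601 0.565]
top handle_r 0.75 [213. 268.] [0.273 0.195]
top handle_r 0.68 [393. 273.] [ 0.241 -0.334]
top pin_r 0.94 [ 74. 180.] [0.546 0.609]
top pin_r 0.88 [185. 190.] [0.504 0.275]
top pin_r 0.82 [404. 291.] [ 0.181 -0.375]
top pin_r 0.79 [378. 197.] [ 0.466 -0.305]
top post_r 0.7 [413. 277.] [ 0.231 -0.386]
top post_r 0.65 [379. 182.] [ 0.51  -0.296]
top post_r 0.62 [196. 266.] [0.285 0.243]
top post_r 0.41 [ 66. 164.] [0.589 0.614]
top sharpener 0.58 [358. 170.] [ 0.551 -0.247]
top eraser1 0.54 [252. 170.] [0.566 0.072]
top stamp1 0.67 [293. 173.] [ 0.552 -0.061]
top stamp1 0.6 [350. 170.] [ 0.557 -0.246]
top stamp1 0.4 [258. 139.] [0.666 0.05 ]
top pot 0.74 [296. 206.] [ 0.447 -0.065]
top pot 0.19 [200. 180.] [0.54  0.239]
top highlighter 0.74 [187. 193.] [0.499 0.283]
top highlighter 0.66 [280. 115.] [ 0.744 -0.026]
top case_l 0.91
[... 1495 characters left out ...]
25 -0.29 ]
scene pot 0.64 [219. 224.] [ 0.453 -0.063]
scene highlighter 0.56 [298. 279.] [ 0.767 -0.031]
scene highlighter 0.4 [122. 310.] [ 0.479 -0.457]
scene case_l 0.83 [199. 281.] [ 0.562 -0.241]
scene case_l 0.82 [246. 167.] [0.332 0.175]
scene case_l 0.79 [374. 153.] [0.63 0.58]
scene case_l 0.59 [115. 243.] [ 0.274 -0.349]
scene handle_l 0.97 [179. 253.] [ 0.506 -0.25 ]
scene handle_l 0.79 [372. 132.] [0.604 0.563]
scene handle_l 0.77 [106. 215.] [ 0.246 -0.329]
scene handle_l 0.65 [236. 135.] [0.267 0.191]
scene post_l 0.66 [313. 158.] [0.541 0.288]
scene post_l 0.53 [163. 264.] [ 0.51  -0.306]
scene post_l 0.49 [251. 127.] [0.285 0.249]
scene post_l 0.46 [ 84. 220.] [ 0.228 -0.39 ]
```

{"method": "jog_arm", "body": {"targets": "1 0 0 -0.022 0 0 0.192;1 0 0 -0.022 0 0 0.192;1 0 0 -0.022 0 0 0.192;1 0.041 -0.031 0 0 0 0;1 0.041 -0.031 0 0 0 0;1 0.041 -0.031 0 0 0 0;1 0.041 -0.031 0 0 0 0;1 0.041 -0.031 0 0 0 0;1 0.041 -0.031 0 0 0 0;1 0.041 -0.031 0 0 0 0;1 0.041 -0.028 0 0 0 0;1 0 0 0 0 0 0"}}

```text
t: 2.95
ee_pos: [0.5706, -0.247, 0.2703]
ee_rot: [1.0, 0.003, -0.0, -0.001]
force: [0.2, -0.1, -0.9]
opening: 0.0939
grasp_force: 0.0
```

```bash
python3 - <<'E'
from h import *
o=snap("wrist","w1",None,1.5);print(np.round(o["ee_pos"],4),np.round(o["ee_rot"],3),np.round(o["joints"],2))
zs=dict(case_r=0,handle_r=.104,pin_r=.08,post_r=.12,sharpener=.078,eraser1=0,stamp1=0)
for n,z in zs.items():
    for d in manip.spot_point("wrist",n)[:4]:
        print(n,round(d["score"],2),np.round(d["location"]),np.round(unproj("wrist",d["location"],z,o)[0][:2],4))
E
```

```text
[ 0.5706 -0.247   0.2703] [ 1.     0.003 -0.    -0.001] [-0.5   0.25  1.06  0.    1.84  1.07]
case_r 0.9 [309. 340.] [ 0.2762 -0.3413]
case_r 0.89 [255. 170.] [ 0.5552 -0.2512]
case_r 0.71 [118. 175.] [ 0.5476 -0.0616]
handle_r 0.56 [253. 236.] [ 0.5015 -0.2485]
pin_r 0.73 [300. 250.] [ 0.4737 -0.3067]
post_r 0.82 [308. 235.] [ 0.5103 -0.3076]
post_r 0.21 [299. 252.] [ 0.4904 -0.2989]
sharpener 0.67 [245. 184.] [ 0.5562 -0.2394]
eraser1 0.86 [ 28. 160.] [0.5676 0.0586]
stamp1 0.86 [118. 176.] [ 0.5464 -0.0611]
stamp1 0.85 [18. 84.] [0.6655 0.053 ]
```

View pics/w1.png

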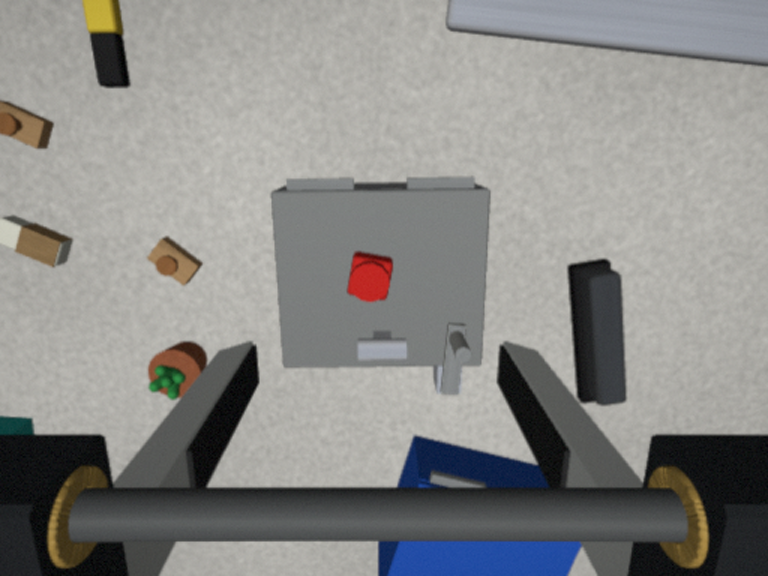

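The wrist view shows lid corners near (282,367), (482,365), (273,190) and (490,188). The sharpener is at (371,282), turned roughly 10°, and the latch post is at (458,340).

```bash
python3 - <<'E'
from h import *
o=manip.get_obs()
u=lambda p,z:unproj("wrist",np.array(p)/1.5,z,o)[:,:2]
print(np.round(u([(282,367),(482,365),(273,190),(490,188)],.078),4))
print(np.round(u([(371,282)],.11),4))
P=u([(355,253),(392,257),(384,300),(349,296)],.100);print(np.round(P,4))
c=unproj("wrist",np.array([(168,265)])/1.5,.03,o);print('stamp knob',c)
im=cv2.imread("pics/w1_raw.png").astype(int);m=((im[:,:,2]>im[:,:,1]+70)&(im[:,:,2]>100)).astype(np.uint8);m[:,:200]=0
print(cv2.minAreaRect(np.argwhere(m)[:,::-1].astype(np.float32)))
E
```

```text
[[ 0.476  -0.1723]
 [ 0.4777 -0.3358]
 [ 0.6184 -0.1735]
 [ 0.6197 -0.3335]]
[[ 0.5567 -0.2459]]
[[ 0.5756 -0.2343]
 [ 0.5727 -0.261 ]
 [ 0.5402 -0.2553]
 [ 0.5433 -0.2295]]
stamp knob [[ 0.55039385 -0.06875304  0.03      ]]
((246.00755310058594, 186.1264190673828), (26.96755599975586, 28.749011993408203), 10.619654655456543)
```

{"method": "jog_arm", "body": {"targets": "0.7 -0.0135 -0.001 -0.0 0 0 0;0.7 0 0 0 0 0 0.21;0.7 0 0 0.045 0 0 0;0.7 0 0 0.045 0 0 0;0.7 0 0 0.045 0 0 0;0.7 0 0 0.03 0 0 0;0.7 0 0 0.022 0 0 0;0.7 0 0 0 0 0 0;0 0 0 0 0 0 0;0 0 0 0 0 0 0;0 0 0 0 0 0 0;0 0 0 0 0 0 0", "squeeze": 20}}

```text
t: 4.85
ee_pos: [0.5553, -0.2486, 0.0851]
ee_rot: [0.997, -0.082, 0.0, 0.0]
force: [-0.5, 0.1, 3.0]
opening: 0.0297
grasp_force: 20.0
```

{"method": "jog_arm", "body": {"targets": "0 0 0 -0.03 0 0 0;0 0 0 -0.045 0 0 0;0 0 0 -0.025 0 0 -0.19;0 0.02 -0.047 0 0 0 0;0 0.02 -0.047 0 0 0 0;0 0.02 -0.047 0 0 0 0;0 0.02 -0.047 0 0 0 0;0 0 0 0.05 0 0 0;0 0 0 0.05 0 0 0;0 0 0 0.04 0 0 0;0 0 0 0.025 0 0 0;0 0 0 0 0 0 0"}}

```text
t: 6.35
ee_pos: [0.6356, -0.0613, 0.0163]
ee_rot: [1.0, -0.008, -0.003, -0.0]
force: [-0.0, -0.8, -0.3]
opening: 0.0298
grasp_force: 20.0
```

{"method": "jog_arm", "body": {"targets": "0 0 0 0.006 0 0 0;0 0 0 0.003 0 0 0;0 0 0 0 0 0 0;0.6 0 0 0 0 0 0;0.6 0 0 0 0 0 0;0.6 0 0 -0.02 0 0 0;0.6 0 0 -0.04 0 0 0;0.6 0 0 -0.05 0 0 0;0.6 0 0 -0.05 0 0 0;0.6 0 0 -0.05 0 0 0;0.6 -0.02 0.04 -0.0 0 0 0;0.6 -0.02 0.04 0 0 0 0"}}

```text
t: 7.85
ee_pos: [0.5969, -0.1417, 0.2238]
ee_rot: [1.0, -0.007, 0.002, 0.001]
force: [-0.1, -0.0, -0.4]
opening: 0.0562
grasp_force: 0.0
```

{"method": "jog_arm", "body": {"targets": "0.6 -0.02 0.04 -0.0 0 0 0;0.6 -0.02 0.04 0 0 0 0;0.6 -0.02 0.04 0 0 0 0;0.6 -0.02 0.035 0 0 0 0;0.6 0 0 0 0 0 0;0.6 0 0 0 0 0 0"}}

```text
t: 8.6
ee_pos: [0.5146, -0.2946, 0.2217]
ee_rot: [1.0, -0.008, 0.001, 0.0]
force: [-0.3, -0.3, -0.2]
opening: 0.0567
grasp_force: 0.0
```

```bash
python3 - <<'E'
from h import *
o=snap("wrist","w2",(150,120,470,384),2);print(np.round(o["ee_pos"],4),np.round(o["ee_rot"],3),np.round(o["joints"],2))
zs=dict(handle_r=.104,pin_r=.08,post_r=.12,sharpener=0)
for n,z in zs.items():
    for d in manip.spot_point("wrist",n)[:3]:
        print(n,round(d["score"],2),np.round(d["location"]),np.round(unproj("wrist",d["location"],z,o)[0][:2],4))
E
```

```text
[ 0.5146 -0.2946  0.2217] [ 1.    -0.008  0.001  0.   ] [-0.62  0.18  1.24  0.    1.72  0.97]
handle_r 0.73 [378. 186.] [ 0.5157 -0.4112]
handle_r 0.67 [203. 200.] [ 0.5047 -0.2491]
handle_r 0.5 [40. 58.] [ 0.6301 -0.1205]
pin_r 0.77 [266. 222.] [ 0.4724 -0.3089]
post_r 0.62 [272. 197.] [ 0.5119 -0.3125]
sharpener 0.81 [41. 59.] [ 0.6407 -0.0604]
```

View pics/w2.png

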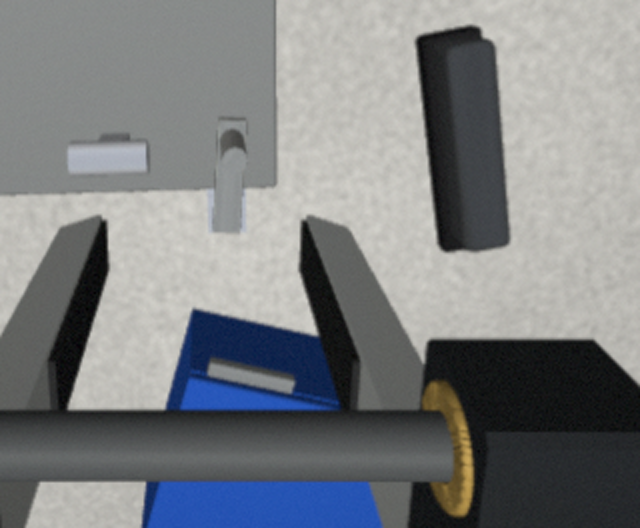

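The post top is at crop (235,157), which puts it at about (0.510,-0.310). The handle rod is at crop (108,157), about (0.505,-0.250), and the latch is near 0.

{"method": "jog_arm", "body": {"targets": "0.38 -0.0045 0.0155 0 0 0 0;0.38 0 0 0.04 0 0 0;0.38 0 0 0.035 0 0 0;0.38 0 0 0.03 0 0 0;0.38 0 0 0.02 0 0 0;0.38 0 0 0.003 0 0 0;0 0 0 0 0 0 0;0 0 0 0 0 0 0;0 0 0 0 0 0 0", "squeeze": 6}}

```text
t: 9.98
ee_pos: [0.5104, -0.3103, 0.094]
ee_rot: [1.0, -0.008, 0.001, 0.0]
force: [0.7, 1.3, 2.6]
opening: 0.0117
grasp_force: 6.0
```

{"method": "jog_arm", "body": {"targets": "0 -0.0007 0.0075 0 0 0 0;0 -0.0021 0.0073 0 0 0 0;0 -0.0035 0.0067 0 0 0 0;0 -0.0047 0.006 0 0 0 0;0 -0.0057 0.005 0 0 0 0;0 -0.0066 0.0038 0 0 0 0;0 -0.0072 0.0025 0 0 0 0;0 -0.0075 0.0011 0 0 0 0;0 -0.0025 0 0 0 0 0;0 0 0 0 0 0 0;0.3 0 0 0 0 0 0;0.3 0 0 0 0 0 0", "squeeze": 8}}

```text
t: 11.48
ee_pos: [0.4675, -0.3505, 0.0919]
ee_rot: [1.0, -0.008, -0.001, 0.001]
force: [-0.6, -0.3, -0.8]
opening: 0.0267
grasp_force: 0.0
```

{"method": "jog_arm", "body": {"targets": "0.3 0 0 -0.03 0 0 0;0.3 0 0 -0.05 0 0 0;0.6 0.019 -0.05 -0.02 0 0 0;0.6 0.0185 -0.05 0 0 0 0;0.6 0 0 0 0 0 0"}}

```text
t: 12.1
ee_pos: [0.5079, -0.2486, 0.1926]
ee_rot: [1.0, -0.006, -0.0, 0.001]
force: [0.1, -0.1, -0.1]
opening: 0.0546
grasp_force: 0.0
```

```bash
python3 - <<'E'
from h import *
o=snap("wrist","w3",(100,100,420,340),2);print(np.round(o["ee_pos"],4),np.round(o["ee_rot"],3))
zs=dict(handle_r=.104,pin_r=.08,post_r=.12)
for n,z in zs.items():
    for d in manip.spot_point("wrist",n)[:3]:
        print(n,round(d["score"],2),np.round(d["location"]),np.round(unproj("wrist",d["location"],z,o)[0][:2],4))
E
```

```text
[ 0.5079 -0.2486  0.1926] [ 1.    -0.006 -0.     0.001]
handle_r 0.61 [253. 201.] [ 0.505 -0.25 ]
pin_r 0.87 [312. 227.] [ 0.4717 -0.3055]
pin_r 0.18 [252. 128.] [ 0.5638 -0.2493]
post_r 0.7 [366. 251.] [ 0.4656 -0.3437]
post_r 0.38 [314. 228.] [ 0.4871 -0.299 ]
```

View pics/w3.png

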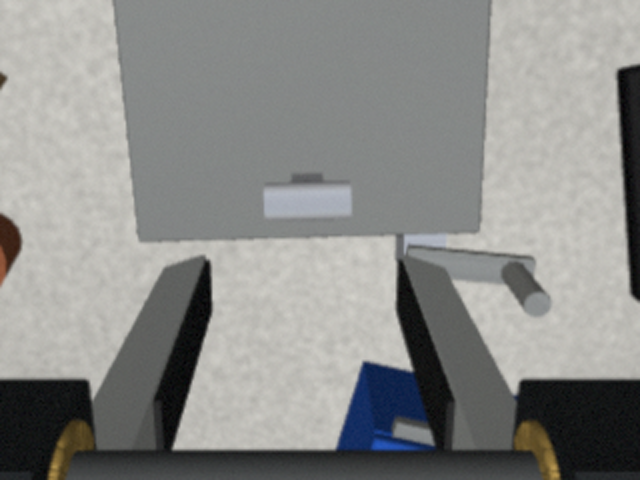

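The latch now points to -y: its bar runs from crop (405,255) to (530,270) and is clear of the lid. Next I grip the handle.

{"method": "jog_arm", "body": {"targets": "0.6 -0.003 0.0015 0.03 0 0 0;0.6 0 0 0.04 0 0 0;0.6 0 0 0.025 0 0 0;0.6 0 0 0.01 0 0 0;0.6 0 0 0 0 0 0;0 0 0 0 0 0 0;0 0 0 0 0 0 0;0 0 0 0 0 0 0", "squeeze": 25}}

```text
t: 13.3
ee_pos: [0.5053, -0.2503, 0.0889]
ee_rot: [1.0, -0.007, 0.001, -0.001]
force: [-0.5, 4.9, 3.2]
opening: 0.0355
grasp_force: 25.0
```

{"method": "jog_arm", "body": {"targets": "0 0.0036 -0.0002 -0.0113 0 0 0;0 0.0047 -0.0002 -0.0109 0 0 0;0 0.0057 -0.0002 -0.0104 0 0 0;0 0.0068 -0.0002 -0.0098 0 0 0;0 0.0077 -0.0002 -0.0091 0 0 0;0 0.0086 -0.0002 -0.0082 0 0 0;0 0 0 0 0 0 0"}}

```text
t: 14.18
ee_pos: [0.5424, -0.2497, 0.1483]
ee_rot: [1.0, -0.007, 0.0, -0.001]
force: [0.3, 5.8, -0.8]
opening: 0.0358
grasp_force: 25.0
```

{"method": "jog_arm", "body": {"targets": "0 0.0093 -0.0002 -0.0073 0 0 0;0 0.01 -0.0002 -0.0064 0 0 0;0 0.0106 -0.0002 -0.0053 0 0 0;0 0.0111 -0.0002 -0.0042 0 0 0;0 0.0115 -0.0002 -0.0031 0 0 0;0 0.0117 -0.0002 -0.002 0 0 0;0 0.0119 -0.0002 -0.0008 0 0 0;0 0.0119 -0.0002 0.0004 0 0 0;0 0.0118 -0.0002 0.0016 0 0 0;0 0.0116 -0.0002 0.0028 0 0 0;0 0 0 0 0 0 0"}}

```text
t: 15.55
ee_pos: [0.6554, -0.2481, 0.1745]
ee_rot: [1.0, -0.006, 0.003, -0.001]
force: [1.1, 8.5, 2.8]
opening: 0.0353
grasp_force: 25.0
```

{"method": "jog_arm", "body": {"targets": "0.6 0 0 0 0 0 0;0.6 0 0 0 0 0 0;0.6 0 0 -0.02 0 0 0;0.6 0 0 -0.04 0 0 0;0.6 0 0 -0.045 0 0 0;1 -0.01 -0.05 -0.005 0 0 0;1 -0.01 -0.05 0 0 0 0;1 -0.01 -0.05 0 0 0 0;1 -0.01 -0.05 0 0 0 0;1 -0.01 -0.04 0 0 0 0;1 0 0 0 0 0 0;1 0 0 0 0 0 0"}}

```text
t: 17.05
ee_pos: [0.607, -0.0112, 0.282]
ee_rot: [1.0, -0.008, 0.001, 0.001]
force: [-0.2, 1.0, -1.0]
opening: 0.0942
grasp_force: 0.0
```

```bash
python3 - <<'E'
from h import *
o=snap("wrist","w4",(0,0,512,300),1.55);print(np.round(o["ee_pos"],4),np.round(o["ee_rot"],3))
zs=dict(eraser1=0,stamp1=0,sharpener=0,pot=0)
for n,z in zs.items():
    for d in manip.spot_point("wrist",n)[:3]:
        print(n,round(d["score"],2),np.round(d["location"]),np.round(unproj("wrist",d["location"],z,o)[0][:2],4))
E
```

```text
[ 0.607  -0.0112  0.282 ] [ 1.    -0.008  0.001  0.001]
eraser1 0.65 [199. 181.] [0.5752 0.0647]
eraser1 0.42 [287. 136.] [ 0.6373 -0.0604]
stamp1 0.9 [287. 197.] [ 0.5491 -0.0625]
stamp1 0.74 [203. 115.] [0.6673 0.0538]
stamp1 0.44 [266.  41.] [ 0.7571 -0.0322]
sharpener 0.74 [290. 136.] [ 0.6373 -0.0646]
pot 0.74 [286. 257.] [ 0.4524 -0.061 ]
```

View pics/w4.png

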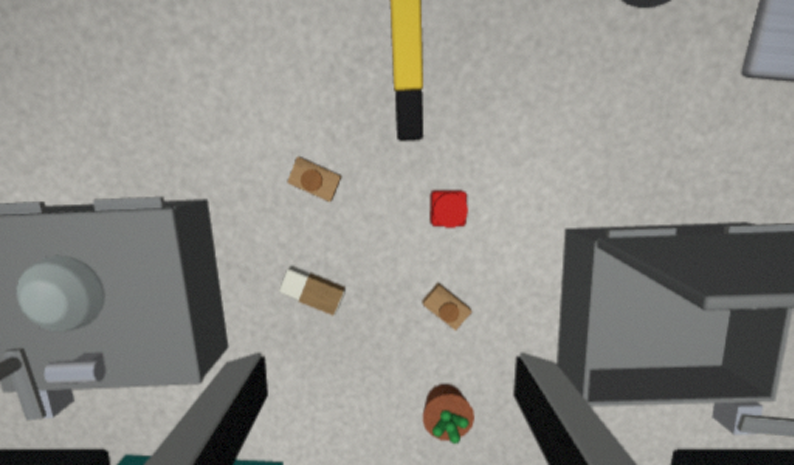

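The lid stands open on the right. The eraser is at (312,290), the stamps at (315,179) and (447,306), and the sharpener stands on the desk at (449,208).

```bash
cat >> h.py <<'E'
def box(o,pts,z,name,c="wrist"):
    P=unproj(c,pts,z,o)[:,:2];C=P.mean(0)
    e=[P[1]-P[0],P[2]-P[3]];v=e[0]+e[1];w=P[3]-P[0]+P[2]-P[1]
    print(name,np.round(C,4),"len",np.round([np.linalg.norm(v)/2,np.linalg.norm(w)/2],3),"long yaw deg",round(np.degrees(np.arctan2(v[1],v[0])),1),"short",round(np.degrees(np.arctan2(w[1],w[0])),1))
E
python3 - <<'E'
from h import *
o=manip.get_obs();s=1.55
box(o,np.array([(292,268),(345,292),(334,314),(281,288)])/s,.015,"er")
box(o,np.array([(299,157),(341,177),(332,201),(288,182)])/s,.011,"sa")
box(o,np.array([(438,284),(471,304),(459,329),(423,306)])/s,.011,"sb")
box(o,np.array([(432,191),(467,191),(467,227),(431,226)])/s,.022,"sh")
print(unproj("wrist",np.array([(312,180),(448,312)])/s,.03,o))
E
```

```text
er [0.5691 0.0583] len [0.052 0.022] long yaw deg -117.5 short 150.4
sa [0.6661 0.0515] len [0.039 0.022] long yaw deg -115.2 short 154.3
sb [ 0.5515 -0.0632] len [0.038 0.025] long yaw deg -123.5 short 151.7
sh [ 0.6405 -0.0619] len [0.03 0.03] long yaw deg -91.8 short -179.9
[[ 0.6666293   0.05132099  0.03      ]
 [ 0.55172184 -0.06134393  0.03      ]]
```

{"method": "jog_arm", "body": {"targets": "0.55 -0.0195 -0.0345 0 0 0 0;0.55 -0.0195 -0.0345 0 0 0 0;0.55 0 0 0.02 0 0 -0.233;0.55 0 0 0.02 0 0 -0.233;0.55 0 0 0.03 0 0 -0.233;0.55 0 0 0.03 0 0 -0.233;0.55 0 0 0.03 0 0 -0.233;0.55 0 0 0.03 0 0 -0.233;0.55 0 0 0 0 0 0"}}

```text
t: 18.42
ee_pos: [0.5668, 0.059, 0.1183]
ee_rot: [0.858, 0.514, -0.003, -0.002]
force: [0.3, -0.4, 0.4]
opening: 0.0515
grasp_force: 0.0
```

```bash
python3 - <<'E'
from h import *
o=snap("wrist","w5",None,1.5);print(np.round(o["ee_pos"],4),np.round(o["ee_rot"],3))
for n in ["eraser1","stamp1"]:
    for d in manip.spot_point("wrist",n)[:3]:
        P=unproj("wrist",d["location"],0,o)[0];print(n,round(d["score"],2),np.round(P[:2],4),"tool d",np.round(totool(P-o["ee_pos"],o),4))
E
```

```text
[0.5668 0.059  0.1183] [ 0.858  0.514 -0.003 -0.002]
eraser1 0.9 [0.5689 0.0604] tool d [0.0026 0.0018 0.1183]
stamp1 0.61 [ 0.5489 -0.061 ] tool d [-0.1139  0.0415  0.1185]
stamp1 0.59 [0.6683 0.0537] tool d [0.0437 0.0927 0.1176]
```

View pics/w5.png

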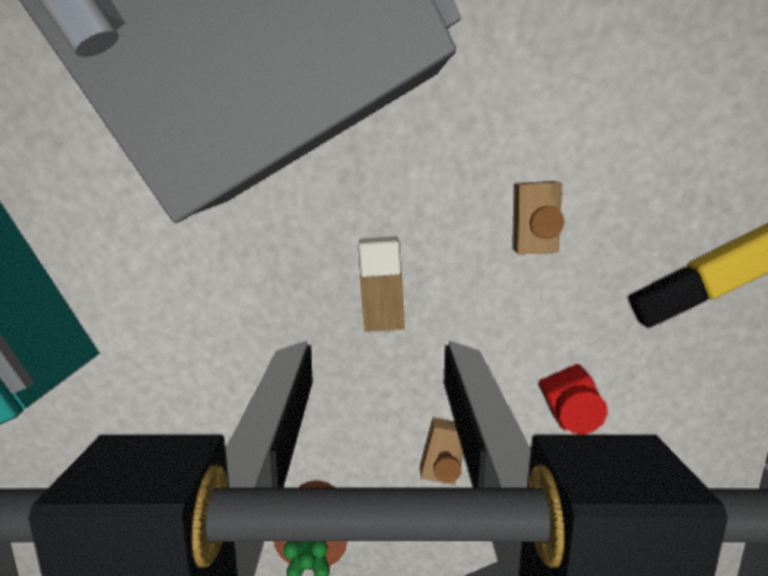

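The eraser at (382,285) lies straight between the fingers.

{"method": "jog_arm", "body": {"targets": "0.55 0.0025 0.0015 0.045 0 0 0;0.55 0 0 0.04 0 0 0;0.55 0 0 0.02 0 0 0;0.55 0 0 0.007 0 0 0;0.55 0 0 0 0 0 0;0 0 0 0 0 0 0;0 0 0 0 0 0 0;0 0 0 0 0 0 0;0 0 0 -0.03 0 0 0;0 0 0 -0.05 0 0 0;0 0 0 -0.06 0 0 0;0 0 0 -0.05 0 0 0", "squeeze": 25}}

```text
t: 20.08
ee_pos: [0.5714, 0.0612, 0.2022]
ee_rot: [0.857, 0.515, 0.001, 0.001]
force: [0.7, -0.6, -0.6]
opening: 0.0237
grasp_force: 24.9
```

{"method": "jog_arm", "body": {"targets": "0 0 0 0 0 0 0.233;0 0 0 0 0 0 0.233;0 0 0 0 0 0 0.233;0 0 0 0 0 0 0.233;0 0 0 0 0 0 0.233;0 0 0 0 0 0 0.215;0 -0.0085 0.048 0 0 0 0;0 -0.0085 0.048 0 0 0 0;0 -0.0085 0.048 0 0 0 0;0 -0.0085 0.048 0 0 0 0;0 -0.0085 0.048 0 0 0 0;0 -0.0085 0.048 0 0 0 0"}}

```text
t: 21.58
ee_pos: [0.5194, -0.2282, 0.1996]
ee_rot: [1.0, -0.001, 0.0, 0.0]
force: [1.1, 0.4, -0.7]
opening: 0.0235
grasp_force: 24.9
```

{"method": "jog_arm", "body": {"targets": "0 0 0 0.05 0 0 0;0 0 0 0.05 0 0 0;0 0 0 0.045 0 0 0;0 0 0 0.022 0 0 0;0 0 0 0 0 0 0;0.48 0 0 0 0 0 0;0.48 0 0 0 0 0 0;0.48 0 0 -0.03 0 0 0;0.48 0 0 -0.05 0 0 0;0.48 0 0 -0.06 0 0 0;0.48 0 0 -0.03 0 0 0"}}

```text
t: 22.95
ee_pos: [0.5215, -0.2276, 0.2088]
ee_rot: [1.0, -0.001, 0.004, 0.002]
force: [0.5, -0.7, 0.0]
opening: 0.0455
grasp_force: 0.0
```

{"method": "jog_arm", "body": {"targets": "0.55 0.007 -0.0415 0 0 0 0;0.55 0.007 -0.0415 0 0 0 0;0.55 0.007 -0.0415 0 0 0 0;0.55 0.007 -0.0415 0 0 0 0;0.55 0 0 0.01 0 0 -0.22;0.55 0 0 0.01 0 0 -0.22;0.55 0 0 0.01 0 0 -0.22;0.55 0 0 0.01 0 0 -0.22;0.55 0 0 0.02 0 0 -0.22;0.55 0 0 0.02 0 0 -0.22;0.55 0 0 0 0 0 0"}}

```text
t: 24.32
ee_pos: [0.5474, -0.0606, 0.122]
ee_rot: [0.869, 0.494, -0.001, -0.001]
force: [-0.2, -0.4, 0.2]
opening: 0.0518
grasp_force: 0.0
```

```bash
python3 - <<'E'
from h import *
o=snap("wrist","w6",None,1.5);print(np.round(o["ee_pos"],4),np.round(o["ee_rot"],3))
for n in ["eraser1","stamp1"]:
    for d in manip.spot_point("wrist",n)[:3]:
        P=unproj("wrist",d["location"],0,o)[0];print(n,round(d["score"],2),np.round(P[:2],4),"tool d",np.round(totool(P-o["ee_pos"],o),4))
E
```

```text
[ 0.5474 -0.0606  0.122 ] [ 0.869  0.494 -0.001 -0.001]
stamp1 0.87 [ 0.55   -0.0638] tool d [-0.0013  0.004   0.122 ]
```

View pics/w6.png

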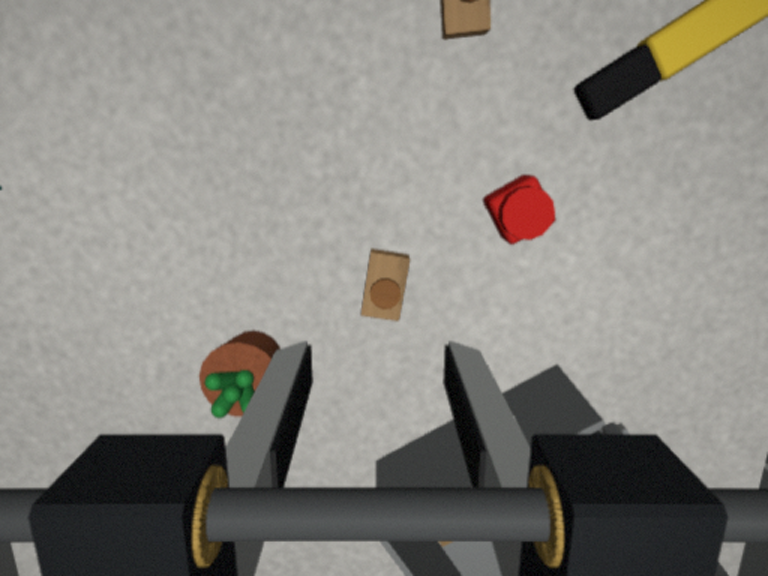

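The stamp at (385,285) is turned about 8° clockwise in the picture, so I turn the tool by that much and descend.

{"method": "jog_arm", "body": {"targets": "0.55 -0.001 0.0035 0 0 0 0;0.55 0 0 0 0 0 0.18;0.55 0 0 0.05 0 0 0;0.55 0 0 0.04 0 0 0;0.55 0 0 0.02 0 0 0;0.55 0 0 0.007 0 0 0;0.55 0 0 0 0 0 0;0 0 0 0 0 0 0;0 0 0 0 0 0 0;0 0 0 0 0 0 0;0 0 0 -0.03 0 0 0;0 0 0 -0.05 0 0 0", "squeeze": 25}}

```text
t: 25.98
ee_pos: [0.5487, -0.0631, 0.084]
ee_rot: [0.902, 0.432, -0.002, -0.002]
force: [0.6, 0.5, -0.3]
opening: 0.0236
grasp_force: 25.0
```

{"method": "jog_arm", "body": {"targets": "0 0 0 -0.06 0 0 0;0 0 0 -0.05 0 0 0;0 0 0 0 0 0 0.23;0 0 0 0 0 0 0.23;0 0 0 0 0 0 0.23;0 0 0 0 0 0 0.23;0 0 0 0 0 0 0.22;0 0 0 0 0 0 0"}}

```text
t: 26.98
ee_pos: [0.5505, -0.0634, 0.1955]
ee_rot: [1.0, 0.0, -0.0, 0.0]
force: [-0.4, 0.3, 0.3]
opening: 0.0238
grasp_force: 25.0
```

{"method": "jog_arm", "body": {"targets": "0 -0.006 0.0435 0 0 0 0;0 -0.006 0.0435 0 0 0 0;0 -0.006 0.0435 0 0 0 0;0 -0.006 0.0435 0 0 0 0;0 -0.006 0.0435 0 0 0 0;0 0 0 0.05 0 0 0;0 0 0 0.05 0 0 0;0 0 0 0.04 0 0 0;0 0 0 0.018 0 0 0;0 0 0 0 0 0 0;0.48 0 0 0 0 0 0;0.48 0 0 0 0 0 0"}}

```text
t: 28.48
ee_pos: [0.5218, -0.2818, 0.04]
ee_rot: [1.0, -0.0, 0.002, 0.001]
force: [0.2, 0.2, 0.5]
opening: 0.0403
grasp_force: 0.0
```

{"method": "jog_arm", "body": {"targets": "0.48 0 0 -0.03 0 0 0;0.48 0 0 -0.05 0 0 0;0.48 0 0 -0.06 0 0 0;0.48 0 0 -0.03 0 0 0;0.55 0.024 -0.055 0 0 0 0;0.55 0.024 -0.055 0 0 0 0;0.55 0.024 -0.055 0 0 0 0;0.55 0.024 -0.055 0 0 0 0;0.55 0.024 -0.055 0 0 0 0;0.55 0.022 -0.055 0 0 0 0;0.55 0 0 0 0 0 0"}}

```text
t: 29.85
ee_pos: [0.6637, 0.0534, 0.2082]
ee_rot: [1.0, 0.003, 0.001, -0.0]
force: [-0.6, -0.3, -0.7]
opening: 0.052
grasp_force: 0.0
```

{"method": "jog_arm", "body": {"targets": "0.55 0 0 0.01 0 0 -0.23;0.55 0 0 0.01 0 0 -0.23;0.55 0 0 0.01 0 0 -0.23;0.55 0 0 0.01 0 0 -0.23;0.55 0 0 0.02 0 0 -0.23;0.55 0 0 0.02 0 0 -0.23;0.55 0 0 0 0 0 0"}}

```text
t: 30.72
ee_pos: [0.6616, 0.0477, 0.1264]
ee_rot: [0.858, 0.514, -0.001, -0.0]
force: [0.2, -0.9, 0.9]
opening: 0.0516
grasp_force: 0.0
```

```bash
python3 - <<'E'
from h import *
o=snap("wrist","w7",None,1.5);print(np.round(o["ee_pos"],4),np.round(o["ee_rot"],3))
for n in ["eraser1","stamp1"]:
    for d in manip.spot_point("wrist",n)[:3]:
        P=unproj("wrist",d["location"],0,o)[0];print(n,round(d["score"],2),np.round(P[:2],4),"tool d",np.round(totool(P-o["ee_pos"],o),4))
E
```

```text
[0.6616 0.0477 0.1264] [ 0.858  0.514 -0.001 -0.   ]
stamp1 0.63 [0.6683 0.0562] tool d [0.011  0.0022 0.1263]
```

View pics/w7.png

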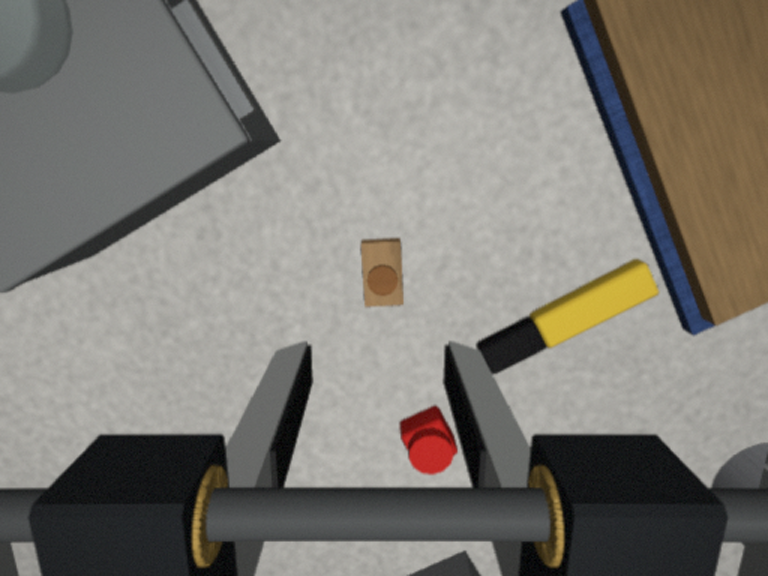

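The second stamp at (382,272) is aligned and about 8 mm ahead of the tool centre.

{"method": "jog_arm", "body": {"targets": "0.55 0.008 0.002 0 0 0 0;0.55 0 0 0.05 0 0 0;0.55 0 0 0.04 0 0 0;0.55 0 0 0.02 0 0 0;0.55 0 0 0.011 0 0 0;0.55 0 0 0 0 0 0;0 0 0 0 0 0 0;0 0 0 0 0 0 0;0 0 0 0 0 0 0;0 0 0 -0.03 0 0 0;0 0 0 -0.05 0 0 0;0 0 0 -0.06 0 0 0", "squeeze": 25}}

```text
t: 32.38
ee_pos: [0.6672, 0.055, 0.1464]
ee_rot: [0.857, 0.515, -0.001, -0.001]
force: [1.1, 0.6, -0.9]
opening: 0.0236
grasp_force: 24.9
```

{"method": "jog_arm", "body": {"targets": "0 0 0 -0.055 0 0 0;0 0 0 0 0 0 0.23;0 0 0 0 0 0 0.23;0 0 0 0 0 0 0.23;0 0 0 0 0 0 0.23;0 0 0 0 0 0 0.23;0 0 0 0 0 0 0.23;0 0 0 0 0 0 0"}}

```text
t: 33.38
ee_pos: [0.6682, 0.055, 0.2016]
ee_rot: [1.0, 0.0, 0.0, 0.0]
force: [0.6, -0.8, -0.5]
opening: 0.0239
grasp_force: 24.9
```

{"method": "jog_arm", "body": {"targets": "0 0 0 0 0 0 -0.2353;0 0 0 0 0 0 -0.2353;0 0 0 0 0 0 -0.2353;0 0 0 0 0 0 -0.2353;0 0 0 0 0 0 -0.2353;0 0 0 0 0 0 -0.2353;0 0 0 0 0 0 -0.2353;0 0 0 0 0 0 -0.2353;0 0 0 0 0 0 -0.2353;0 0 0 0 0 0 -0.2353;0 0 0 0 0 0 -0.2353;0 0 0 0 0 0 -0.2353"}}

```text
t: 34.88
ee_pos: [0.6682, 0.0551, 0.2015]
ee_rot: [0.442, 0.897, -0.0, 0.0]
force: [-0.1, -0.2, -1.4]
opening: 0.0235
grasp_force: 24.9
```

{"method": "jog_arm", "body": {"targets": "0 0 0 0 0 0 -0.2353;0 0 0 0 0 0 -0.2353;0 0 0 0 0 0 -0.2353;0 0 0 0 0 0 -0.2353;0 0 0 0 0 0 -0.2353;0 0.05 0 0 0 0 0;0 0.05 0 0 0 0 0;0 0 0 0 0 0 0"}}

```text
t: 35.88
ee_pos: [0.5649, 0.0554, 0.201]
ee_rot: [-0.001, 1.0, 0.0, -0.001]
force: [0.7, 0.4, -0.3]
opening: 0.0236
grasp_force: 24.9
```

{"method": "jog_arm", "body": {"targets": "0 -0.003 -0.048 0 0 0 0;0 0 -0.048 0 0 0 0;0 0 -0.048 0 0 0 0;0 0 -0.048 0 0 0 0;0 0 -0.048 0 0 0 0;0 0 -0.048 0 0 0 0;0 0 -0.048 0 0 0 0;0 0 0 0.05 0 0 0;0 0 0 0.05 0 0 0;0 0 0 0.04 0 0 0;0 0 0 0.02 0 0 0;0 0 0 0 0 0 0"}}

```text
t: 37.38
ee_pos: [0.5707, -0.2808, 0.0401]
ee_rot: [0.0, 1.0, 0.001, -0.001]
force: [0.9, -0.1, -0.7]
opening: 0.0237
grasp_force: 24.9
```

{"method": "jog_arm", "body": {"targets": "0.48 0 0 0 0 0 0;0.48 0 0 0 0 0 0;0.48 0 0 -0.03 0 0 0;0.48 0 0 -0.05 0 0 0;0.48 0 0 -0.06 0 0 0;0.55 0 0.04 -0.03 0 0 0;0.55 0 0.045 0 0 0 0;0.55 0 0.045 0 0 0 0;0.55 -0.036 0.045 0 0 0 0;0.55 -0.036 0.045 0 0 0 0;0.55 0 0 0.05 0 0 0;0.55 0 0 0 0 0 0"}}

```text
t: 38.88
ee_pos: [0.6406, -0.0597, 0.1572]
ee_rot: [-0.0, 1.0, 0.001, -0.004]
force: [-0.5, -0.2, -0.2]
opening: 0.0519
grasp_force: 0.0
```

```bash
python3 - <<'E'
from h import *
o=snap("wrist","w8",None,1.5);print(np.round(o["ee_pos"],4),np.round(o["ee_rot"],3))
for n in ["eraser1","stamp1","sharpener"]:
    for d in manip.spot_point("wrist",n)[:3]:
        P=unproj("wrist",d["location"],0,o)[0];print(n,round(d["score"],2),np.round(d["location"]),np.round(P[:2],4),"tool d",np.round(totool(P-o["ee_pos"],o),4))
E
```

```text
[ 0.6406 -0.0597  0.1572] [-0.     1.     0.001 -0.004]
eraser1 0.79 [75. 51.] [ 0.5166 -0.2249] tool d [ 0.1226 -0.1654  0.1581]
eraser1 0.43 [54. 85.] [ 0.547  -0.2496] tool d [ 0.0922 -0.1901  0.1578]
stamp1 0.82 [ 24. 116.] [ 0.5764 -0.2839] tool d [ 0.0628 -0.2243  0.1575]
stamp1 0.8 [13. 61.] [ 0.5253 -0.2845] tool d [ 0.1139 -0.225   0.1579]
sharpener 0.89 [250. 180.] [ 0.6402 -0.0611] tool d [-0.0011 -0.0016  0.1572]
```

View pics/w8.png

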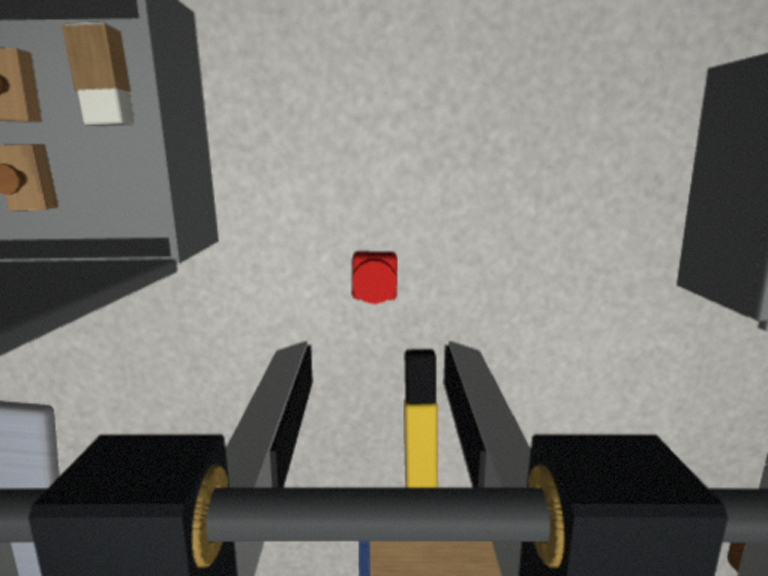

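Both stamps and the eraser lie in the case (left edge of the picture). The sharpener at (375,277) is square to the fingers.

{"method": "jog_arm", "body": {"targets": "0.55 -0.001 -0.0015 0.05 0 0 0;0.55 0 0 0.05 0 0 0;0.55 0 0 0.03 0 0 0;0.55 0 0 0.018 0 0 0;0.55 0 0 0 0 0 0;0 0 0 0 0 0 0;0 0 0 0 0 0 0;0 0 0 0 0 0 0;0 0 0 -0.03 0 0 0;0 0 0 -0.05 0 0 0;0 0 0 -0.06 0 0 0;0 0 0 -0.055 0 0 0", "squeeze": 25}}

```text
t: 40.58
ee_pos: [0.644, -0.0624, 0.211]
ee_rot: [0.0, 1.0, -0.0, 0.001]
force: [0.2, 0.2, -0.1]
opening: 0.0294
grasp_force: 25.0
```

{"method": "jog_arm", "body": {"targets": "0 0.035 0 0 0 0 0;0 0.035 0 0 0 0 0;0 0 -0.055 0 0 0 0;0 0 -0.055 0 0 0 0;0 0 -0.054 0 0 0 0;0 0 0 0 0 0 0"}}

```text
t: 41.32
ee_pos: [0.5732, -0.23, 0.208]
ee_rot: [0.003, 1.0, -0.0, -0.0]
force: [0.8, 0.5, -0.7]
opening: 0.0296
grasp_force: 25.0
```

{"method": "jog_arm", "body": {"targets": "0 0.002 0 0.05 0 0 0;0 0 0 0.05 0 0 0;0 0 0 0.05 0 0 0;0 0 0 0.026 0 0 0;0 0 0 0 0 0 0;0.48 0 0 0 0 0 0;0.48 0 0 0 0 0 0;0.48 0 0 -0.03 0 0 0;0.48 0 0 -0.05 0 0 0;0.48 0 0 -0.06 0 0 0;0.48 0 0 -0.06 0 0 0;0.5 0 0 -0.05 0 0 0"}}

```text
t: 42.82
ee_pos: [0.5722, -0.2264, 0.2877]
ee_rot: [0.001, 1.0, -0.001, 0.003]
force: [0.1, -0.4, 0.0]
opening: 0.0471
grasp_force: 0.0
```

{"method": "jog_arm", "body": {"targets": "0.6 0 0 -0.02 0 0 0;0.6 -0.03 -0.007 0 0 0 0;0.6 -0.03 -0.007 0 0 0 0;0.6 -0.023 -0.004 0 0 0 0;0.6 0 0 0 0 0 0"}}

```text
t: 43.45
ee_pos: [0.6558, -0.2445, 0.3023]
ee_rot: [0.0, 1.0, -0.0, 0.0]
force: [-0.3, 0.6, -0.4]
opening: 0.0563
grasp_force: 0.0
```

```bash
python3 - <<'E'
from h import *
o=snap("wrist","w9",None,1.5);print(np.round(o["ee_pos"],4),np.round(o["ee_rot"],3))
for n,z in dict(eraser1=.004,stamp1=.004,sharpener=.004,handle_r=.188).items():
    for d in manip.spot_point("wrist",n)[:3]:
        P=unproj("wrist",d["location"],z,o)[0];print(n,round(d["score"],2),np.round(d["location"]),np.round(P[:2],4),"tool d",np.round(totool(P-o["ee_pos"],o),4))
E
```

```text
[ 0.6558 -0.2445  0.3023] [ 0.  1. -0.  0.]
eraser1 0.7 [268.  49.] [ 0.5132 -0.2225] tool d [0.1427 0.0219 0.2983]
stamp1 0.7 [221.  58.] [ 0.5245 -0.2858] tool d [ 0.1313 -0.0413  0.2983]
stamp1 0.64 [221.  97.] [ 0.5745 -0.2872] tool d [ 0.0813 -0.0427  0.2983]
sharpener 0.75 [262.  94.] [ 0.5708 -0.2305] tool d [0.085  0.0139 0.2983]
sharpener 0.21 [265.  52.] [ 0.5172 -0.2262] tool d [0.1386 0.0183 0.2983]
handle_r 0.81 [250. 181.] [ 0.6481 -0.2455] tool d [ 0.0078 -0.001   0.1143]
```

View pics/w9.png

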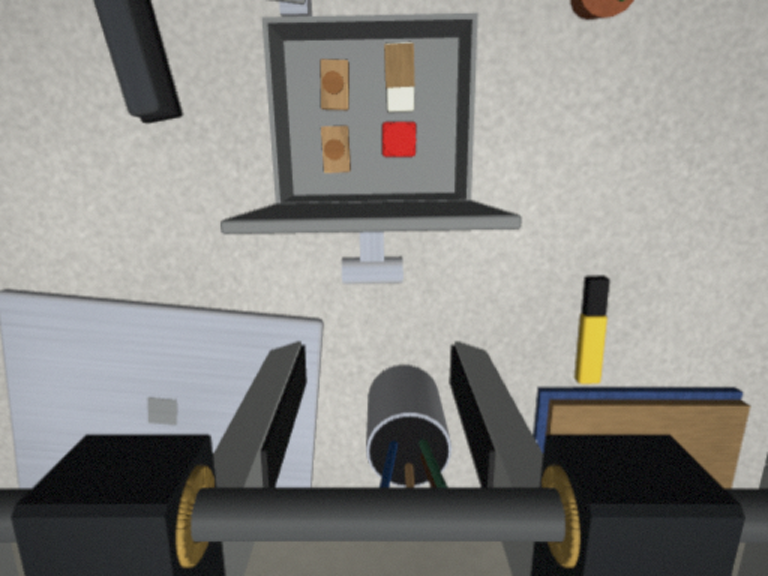

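All four items lie on the case floor: stamps at (335,83) and (335,149), eraser (400,77), sharpener (399,140). The lid handle at (372,270) is at about (0.649,-0.246).

{"method": "jog_arm", "body": {"targets": "0.6 0.006 -0.0015 0.03 0 0 0;0.6 0 0 0.04 0 0 0;0.6 0 0 0.04 0 0 0;0.6 0 0 0.022 0 0 0;0.6 0 0 0 0 0 0;0 0 0 0 0 0 0;0 0 0 0 0 0 0;0 0 0 0 0 0 0", "squeeze": 25}}

```text
t: 44.7
ee_pos: [0.6497, -0.2479, 0.173]
ee_rot: [0.001, 1.0, -0.002, 0.002]
force: [-0.5, -4.3, 2.6]
opening: 0.0354
grasp_force: 25.0
```

{"method": "jog_arm", "body": {"targets": "0 0.0075 0 -0.0017 0 0 0;0 0.0118 0 -0.0016 0 0 0;0 0.0119 0 -0.0004 0 0 0;0 0.0119 0 0.0008 0 0 0;0 0.0117 0 0.002 0 0 0;0 0.0115 0 0.0031 0 0 0;0 0.0111 0 0.0042 0 0 0;0 0.0106 0 0.0053 0 0 0;0 0.01 0 0.0064 0 0 0;0 0 0 0 0 0 0"}}

```text
t: 45.95
ee_pos: [0.5508, -0.2494, 0.1542]
ee_rot: [0.002, 1.0, -0.004, 0.001]
force: [-2.1, -7.6, 2.0]
opening: 0.0354
grasp_force: 25.0
```

{"method": "jog_arm", "body": {"targets": "0 0.0093 0 0.0073 0 0 0;0 0.0086 0 0.0082 0 0 0;0 0.0077 0 0.0091 0 0 0;0 0.0068 0 0.0098 0 0 0;0 0.0057 0 0.0104 0 0 0;0 0.0047 0 0.0109 0 0 0;0 0.0036 0 0.0113 0 0 0;0 0 0 0.002 0 0 0;0 0 0 0 0 0 0"}}

```text
t: 47.08
ee_pos: [0.5039, -0.2502, 0.0851]
ee_rot: [0.001, 1.0, -0.004, 0.0]
force: [-3.5, -9.9, 2.8]
opening: 0.0361
grasp_force: 25.0
```

{"method": "jog_arm", "body": {"targets": "0.55 0 0 0 0 0 0;0.55 0 0 0 0 0 0;0.55 0 0 -0.04 0 0 0;0.3 0 0 -0.02 0 0 0;0 0 0 0 0 0 0;0 0 0 0 0 0 0;0 0 0 0.02 0 0 0;0 0 0 0.008 0 0 0;0 0 0 0.004 0 0 0;0 0 0 0.003 0 0 0;0 0 0 0 0 0 0"}}

```text
t: 48.45
ee_pos: [0.5038, -0.2457, 0.1117]
ee_rot: [0.001, 1.0, -0.0, -0.0]
force: [-6.4, 2.1, 13.4]
opening: 0.0006
grasp_force: 7.1
```

{"method": "jog_arm", "body": {"targets": "0 0 0 -0.03 0 0 0;0.38 0 0 -0.03 0 0 0;0.38 0.018 -0.052 0 0 0 0;0.38 0.0185 -0.052 0 0 0 0;0.38 0 0 0 0 0 0"}}

```text
t: 49.08
ee_pos: [0.4662, -0.3525, 0.1673]
ee_rot: [0.003, 1.0, 0.0, -0.001]
force: [1.1, 0.0, 0.1]
opening: 0.0351
grasp_force: 0.0
```

```bash
python3 - <<'E'
from h import *
o=snap("wrist","w10");print(np.round(o["ee_pos"],4),np.round(o["ee_rot"],3))
manip.camera("top")
for c in ["wrist","top"]:
  for n,z in dict(pin_r=.08,post_r=.12,handle_r=.104).items():
    for d in manip.spot_point(c,n)[:4]:
        P=unproj(c,d["location"],z,o)[0];print(c,n,round(d["score"],2),np.round(P[:2],4),"tool d",np.round(totool(P-o["ee_pos"],o),4))
E
```

```text
[ 0.4662 -0.3525  0.1673] [ 0.003  1.     0.    -0.001]
wrist pin_r 0.66 [ 0.4685 -0.3052] tool d [-0.0021  0.0473  0.0874]
wrist post_r 0.83 [ 0.4635 -0.346 ] tool d [0.0027 0.0065 0.0473]
wrist handle_r 0.63 [ 0.5058 -0.251 ] tool d [-0.039   0.1017  0.0633]
top pin_r 0.73 [0.5466 0.6144] tool d [-0.0746  0.9673  0.0876]
top pin_r 0.69 [0.5012 0.2777] tool d [-0.0313  0.6303  0.0875]
top pin_r 0.65 [ 0.4697 -0.3102] tool d [-0.0034  0.0423  0.0873]
top pin_r 0.63 [0.2369 0.2467] tool d [0.2328 0.5978 0.0879]
top post_r 0.66 [0.593  0.6148] tool d [-0.121   0.968   0.0475]
top post_r 0.58 [0.54   0.2847] tool d [-0.07    0.6376  0.0475]
top post_r 0.58 [0.2907 0.2422] tool d [0.179  0.5936 0.0479]
top post_r 0.57 [ 0.4714 -0.3348] tool d [-0.0052  0.0177  0.0473]
top handle_r 0.95 [0.2757 0.1953] tool d [0.1937 0.5466 0.0639]
top handle_r 0.73 [ 0.5145 -0.2478] tool d [-0.0477  0.1049  0.0633]
top handle_r 0.71 [0.5352 0.2253] tool d [-0.0656  0.5782  0.0635]
top handle_r 0.63 [ 0.2385 -0.3439] tool d [0.2276 0.0072 0.0637]
```

{"method": "jog_arm", "body": {"targets": "0.4 0.001 0.003 0.03 0 0 0;0.4 0 0 0.03 0 0 0;0.4 0 0 0.014 0 0 0;0.4 0 0 0 0 0 0;0 0 0 0 0 0 0;0 0 0 0 0 0 0;0 0 0 0 0 0 0", "squeeze": 8}}

```text
t: 50.35
ee_pos: [0.4675, -0.3457, 0.0954]
ee_rot: [0.0, 1.0, 0.001, 0.001]
force: [-0.7, 1.8, 6.2]
opening: 0.012
grasp_force: 8.0
```

{"method": "jog_arm", "body": {"targets": "0 -0.0025 0 0 0 0 0;0 -0.0075 0.0011 0 0 0 0;0 -0.0072 0.0025 0 0 0 0;0 -0.0066 0.0038 0 0 0 0;0 -0.0057 0.005 0 0 0 0;0 -0.0047 0.006 0 0 0 0;0 -0.0035 0.0067 0 0 0 0;0 -0.0021 0.007 0 0 0 0;0 -0.0007 0.005 0 0 0 0;0 0 0 0 0 0 0;0.35 0 0 0 0 0 0;0.35 0 0 0 0 0 0"}}

```text
t: 51.85
ee_pos: [0.5076, -0.309, 0.0934]
ee_rot: [0.0, 1.0, 0.001, -0.0]
force: [0.6, -0.1, -0.6]
opening: 0.0264
grasp_force: 0.0
```

{"method": "jog_arm", "body": {"targets": "0.35 0 0 -0.03 0 0 0;0.35 0 0 -0.05 0 0 0;0.35 0 0 -0.06 0 0 0;0.35 0 0 0 0 0 0"}}

```text
t: 52.35
ee_pos: [0.5093, -0.3108, 0.2408]
ee_rot: [0.001, 1.0, -0.003, 0.005]
force: [0.7, -0.2, -0.7]
opening: 0.0331
grasp_force: 0.0
```

```bash
python3 - <<'E'
from h import *
o=snap("wrist","w11",None,1.5);print(np.round(o["ee_pos"],4),np.round(o["ee_rot"],3))
for n,z in dict(pin_r=.08,post_r=.12,handle_r=.104).items():
    for d in manip.spot_point("wrist",n)[:2]:
        P=unproj("wrist",d["location"],z,o)[0];print(n,round(d["score"],2),np.round(P[:2],4))
E
```

```text
[ 0.5093 -0.3108  0.2408] [ 0.001  1.    -0.003  0.005]
pin_r 0.66 [ 0.4673 -0.3055]
post_r 0.61 [ 0.5064 -0.3135]
post_r 0.48 [ 0.4637 -0.3061]
handle_r 0.64 [ 0.5071 -0.2498]
handle_r 0.36 [ 0.4462 -0.1225]
```

View pics/w11.png

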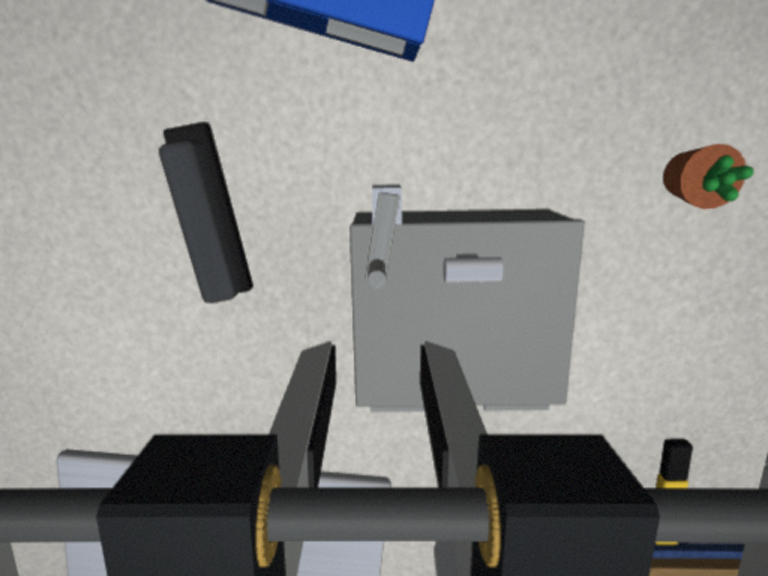

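The lid is shut and the latch is over it, with the post at (377,275), turned about 0.1 to 0.15 rad. I nudge it a little further for margin.

{"method": "jog_arm", "body": {"targets": "0.35 0 0.001 0.05 0 0 0;0.35 0 0 0.05 0 0 0;0.35 0 0 0.03 0 0 0;0.35 0 0 0.016 0 0 0;0.35 0 0 0 0 0 0;0 0 0 0 0 0 0;0 0 0 0 0 0 0;0 0 0.003 0 0 0 0;0 0 0.002 0 0 0 0;0 0 0 0 0 0 0;0.35 0 0 0 0 0 0;0.35 0 0 0 0 0 0"}}

```text
t: 54.05
ee_pos: [0.5066, -0.3026, 0.0876]
ee_rot: [0.0, 1.0, 0.001, -0.001]
force: [-1.3, 0.9, 0.9]
opening: 0.0283
grasp_force: 0.0
```

{"method": "jog_arm", "body": {"targets": "0.35 0 0 -0.03 0 0 0;0.35 0 0 -0.05 0 0 0;0.35 0 0 -0.06 0 0 0;0.35 0 0 0 0 0 0"}}

```text
t: 54.55
ee_pos: [0.5092, -0.3046, 0.2349]
ee_rot: [0.0, 1.0, -0.003, 0.004]
force: [-0.7, -0.1, -0.4]
opening: 0.0328
grasp_force: 0.0
```

```bash
python3 - <<'E'
from h import *
o=snap("wrist","w12",(200,90,420,290),3);print(np.round(o["ee_pos"],4),np.round(o["ee_rot"],3))
for n,z in dict(pin_r=.08,post_r=.12,handle_r=.104).items():
    for d in manip.spot_point("wrist",n)[:2]:
        P=unproj("wrist",d["location"],z,o)[0];print(n,round(d["score"],2),np.round(P[:2],4))
E
```

```text
[ 0.5092 -0.3046  0.2349] [ 0.     1.    -0.003  0.004]
pin_r 0.75 [ 0.4678 -0.3061]
post_r 0.93 [ 0.507 -0.305]
handle_r 0.67 [ 0.5089 -0.2504]
```

View pics/w12.png

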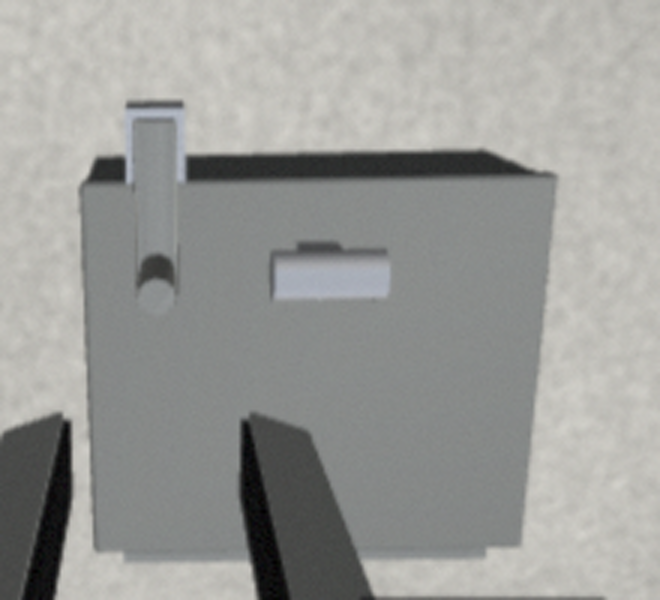

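The bar at (157,190) now lies straight over the shut lid, and the gripper is clear.

```bash
python3 -c "
from station import manip
print(manip.hand_in())"
```

```text
the job is handed in; nothing more can be done
None
```

I handed the job in at about 55 s: the sharpener, the eraser and both stamps are in the right-hand case, its lid is shut and latched, and the paperweight case was left alone; the interface gave no verdict.

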